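# Show the notched marquetry sample, label up

### The arm

A 7-joint arm with a two-finger parallel gripper is mounted at the origin on the work surface. World frame = base frame: x ahead of the robot, y to its left, z up, the work surface at z = 0. Lengths are in m, angles in rad, forces in N, time in s.
With the tool pointing down it reaches from about 0.4 to 0.875 m from the base axis. Payload 19.3 kg.
Tool frame: the origin (TCP) lies midway between the tips of the shut fingers; the grasp point (between the pads) lies 19 mm behind it; x points along the fingers, y is the direction in which the jaws open and shut, and the axes are right-handed (so a half turn about x gives the same grasp; the last joint's range is limited). The gripper opens to 85 mm and grips with 20 to 120 N. Pads are 22 mm wide; open, the fingers measure 114 mm over their backs; the gripper's body (76 mm by 85 mm) begins 54 mm behind the grasp point. The pads swing forward as they close: fully open they stand 13 mm farther back than shut.
Start: joints at [-1.23, 0.521, -0.036, 1.599, 0.021, 1.021, -0.113], TCP at [0.25, 0.573, 0.231] pointing down, gripper open.
Joint ranges: [-2.91, 2.91], [-0.3, 2.13], [-1.5, 1.42], [0.17, 2.43], [-1.26, 4.41], [0.16, 1.93], [-2.52, 2.52]. Speed limits (rad/s): [1.89, 1.89, 2.39, 2.39, 3.01, 3.01, 3.01].

### API

Orientations are given as [roll, pitch, yaw] about the fixed x, y, z axes, in that order (R = Rz(yaw) Ry(pitch) Rx(roll)).
In Python, from workcell import bot gives the robot as it stands. The module is installed in compiled form; this text tells all that it offers.
- The arm moves only by the tool servo_tool, never from a script. Its argument "targets" is a list of rows, each an object of numbers: "x", "y", "z": the shift along the tool's x, y, z as a fraction of full scale; "wx", "wy", "wz": the turn, a rotation vector about the tool's x, y, z as a fraction of full scale. A call has 1 to 12 rows; each row is the pose to reach, as a shift and turn from the pose measured when the call began, along the tool's axes at that moment, turning the shorter way round; what a row does not reach only later rows make up. Full scale, the value 1, is 40 cm for a shift and 360 degrees for a turn. A row lasts 1/8 s, in which the tool goes at most 62.5 mm and 10.7 degrees, less where a joint would pass 70% of its speed; a pose out of reach is approached as far as the arm can. A call with a number of a shift or a turn outside -1 to 1 is refused whole. A call with a gripper value outside its range is refused whole. "grip" is the gripper command: -1 is shut, 1 is fully open, values between are in proportion, set as the call begins (left out, the last holds). The fingers move at their own pace and stop on an object; "squeeze" is the grip in N (left out, the last holds). Time passes only in rows, so rows that repeat a pose let the fingers close. It gives the time, the measured TCP pose, the force and the opening at its end, in the units of the state.
- bot.observe(): the state, without advancing time (a new reading comes with each control period).
- bot.grab_frame(name): name is "scene" or "top"; returns (picture, depth): 384x512x3 uint8, red, green, blue; 384x512 float32, m along the optical axis (not along the pixel's ray), 0 where there is no reading.
- bot.get_calibration(name): a dict with "intrinsics" (3x3 intrinsics, pixels), "R" (3x3) and "t" (3): a world point X has camera coordinates R X + t. Camera axes: x right, y down, z forward; pixel columns grow to the right and rows downward; lengths in m; the calibration is good to about 2 mm. A picture is of the moment at which its call begins. get_calibration takes no time and is no camera call.
- bot.job_done(): hands the job in, once; it reports no verdict.
Trained networks look in the newest picture that a camera, given by its name, has taken for a name from the list of things; names that differ only in an ending like _2 or _b are one class to them, and where a whole thing is asked for, a point or a joint stands for the part that bears it (a point fixed in the world has none). Each returns a list of dicts, best first, with "confidence" (0 to 1); they miss things now and then, are a little off and sometimes report something else, mostly with a low value. They report only what shows in the picture. A call takes as long as a camera call. They do not tell look-alikes from the thing itself.
- bot.trace(camera, target): "mask" (384x512 bool, what is visible of it) and "pixel" ([column, row] in pixels, amid what is visible of it).
The state is a dict: "clock": time; "qpos": joint angles; "qd": joint speeds; "joint_efforts": joint torques, N m; "position": TCP position; "tool_rot": TCP orientation; "force": force on the tool from outside, world axes, zero at the start; "moment": the same for the moment, N m; "grip_width": finger opening in m.
Only numpy, scipy, OpenCV 4.12 (cv2) and the standard library are available. Lean on these libraries where they do the work, as an engineer would, in place of code of your own. Each camera call takes 0.05 s, during which the arm holds its last target. There are 200 camera calls.

### The job

Lift the wooden batten off the top of the sample rack and lay it gently on the bench, clear of the rack, without dropping it or knocking it off. Then take the one sample plate that has a cut-out top corner by its plain half, so that the label at the notched end stays uncovered, and draw it up out of the rack. Finish while still holding it motionless, at least 20 cm above the bench, label face up (at least halfway from upright to level), and leave the other plates, the jar and the cork block where they are.

Things in the scene. Friction and masses are not known exactly. Their poses are not given: they have to be found in the camera images.
- rack: Fixed wooden rack, 160 (x) x 134 (y) mm, any yaw; origin: centre of underside. End cheeks 12 thick, 74 mm tall at x = +-73.5. Three grooves along x at y = -44, 0, +44, each with a plate on its long edge, in any order. Groove floor 6 mm up; 8 mm thick rails leave an 8 mm groove; rail tops 22 mm above the bench, 48 mm within 9 mm of the cheeks.
- plate: Notched plywood plate, 130 long (x), 6 thick (y), 60 mm tall (z), about 50 g. Origin: middle of its lower long edge (starts 6 mm above the bench). A 14 x 14 mm notch is cut from the top corner at its -x end. Paper label 40 x 30 mm on the +y face at that end: facing the label, the notch is at the upper right. x > 0 is the plain half.
- label (a point): Centre of the paper label on the notched plate's +y face, at x -40, z 26 mm of the plate. Axes as the plate's: y points straight out of the label face.
- notch (a point): Centre of the cut-out corner of the notched plate, at x -58, z 53 mm of the plate.
- batten: Dark wooden batten 186 (x) x 24 (y) x 16 mm (z), about 120 g, loose. Origin: centre of its underside. At the start it rests on the tops of both rack cheeks (underside 74 mm above the bench), lengthwise right over the notched plate, so that the plate cannot be taken.
- spare1: Plain plate without notch, same size and material as the notched one, in another groove but turned the other way round (label on its -y face at +x); leave it. Origin: middle of its lower long edge, x along its length.
- spare2: Second plain plate without notch, as spare1; leave it.
- jar: Small amber glue jar with black cap, diameter 48, height 62 mm, standing on the bench beyond the rack to the robot's left; leave it. Origin: centre of its underside.
- block: Cork sanding block 90 x 50 x 32 mm on the bench beyond the rack to the robot's right; leave it. Origin: centre of its underside.
Things that resemble listed ones, but are neither listed nor needed, are in the scene too. Several things have the shape of the batten; the one meant has the colours described above. Several things have the shape of the rack; the one meant has the colours described above.

How it is judged:
By the outcome, as a careful person would: the job done as asked, in the order asked, and still so for the second after the job is handed in, while the arm keeps its last pose, push and grip.
It also fails if it takes over 62 s, if anything falls off the work surface, if the arm or the gripper's body presses on something with over 40 N, if the wrist force passes 120 N, or if a joint passes its speed limit or range.

## Working session

There is one attempt and no reset: what is moved stays moved. The work goes in short steps, Python scripts to look and compute and a tool call to move; the robot and the scene stay as the last step left them, time stands still between calls to the robot, and variables do not carry over. Pictures are saved under pics/ and viewed, on a budget of 10 in all, crops included, one or two more only if the job needs it, and the job is handed in when it is done.

Besides the shell and the picture viewer there is one more tool, called by a JSON object that holds its "api" and its "payload". servo_tool: Moves the arm, as the interface text tells. Shift numbers are shares of 40 cm and turn numbers shares of 360 degrees, none past 1 either way. Its arguments: {"type":"object","properties":{"targets":{"type":"array"},"grip":{"type":"number"},"squeeze":{"type":"number"}},"required":["targets"]}

```bash
mkdir -p pics
cat > h.py <<'E'
import numpy as np,cv2
from workcell import bot
from scipy.spatial.transform import Rotation as Ro
def cloud(n,d):
    c=bot.get_calibration(n);K=np.array(c["intrinsics"]);R=np.array(c["R"]);t=np.array(c["t"])
    v,u=np.mgrid[:384,:512]
    P=np.stack([(u-K[0,2])/K[0,0]*d,(v-K[1,2])/K[1,1]*d,d],-1)
    return (P-t)@R   # world
def save(n,im): cv2.imwrite("pics/"+n+".png",im[:,:,::-1])
def go(p,rpy=None,R=None):
    "numbers for servo_tool to world TCP p and orientation"
    s=bot.observe();R0=Ro.from_euler('xyz',s["tool_rot"])
    if R is None: R=R0 if rpy is None else Ro.from_euler('xyz',rpy)
    d=R0.inv().apply(np.array(p)-s["position"])/.4
    w=(R0.inv()*R).as_rotvec()/(2*np.pi)
    print("shift",d.round(4),"turn",w.round(4))
E
python3 - <<'E'
from h import *
s=bot.observe();print({k:np.round(v,3) for k,v in s.items()})
for n in("scene","top"):
    im,d=bot.grab_frame(n);save(n+"0",im);np.save(n+"0.npy",d);P=cloud(n,d)
    c=bot.get_calibration(n);R=np.array(c["R"]);print(n,"cam",(-R.T@np.array(c["t"])).round(3),"axes",R.round(2).tolist())
    for k in("rack","batten","notch","label","plate","jar","block"):
        for r in bot.trace(n,k)[:4]:
            m=r["mask"]&(d>0);Q=P[m]
            print(n,k,round(r["confidence"],2),np.round(r["pixel"]),m.sum(),np.median(Q,0).round(3) if len(Q) else None)
E
```

```text
{'clock': np.float64(0.0), 'qpos': array([-1.23 ,  0.522, -0.036,  1.6  ,  0.021,  1.021, -0.113]), 'qd': array([ 0.   ,  0.001, -0.001,  0.   ,  0.   ,  0.   ,  0.   ]), 'joint_efforts': array([-1.0000e-03, -9.2713e+01,  1.9790e+00, -3.6994e+01,  1.8000e-02,
        8.0000e-03, -0.0000e+00]), 'position': array([0.249, 0.573, 0.231]), 'tool_rot': array([-1.515,  1.57 , -1.926]), 'force': array([ 0.403,  0.097, -0.307]), 'moment': array([ 0.036,  0.006, -0.   ]), 'grip_width': np.float64(0.086)}
scene cam [1.028 0.689 1.093] axes [[-0.81, 0.59, 0.01], [0.44, 0.61, -0.66], [-0.4, -0.52, -0.76]]
scene rack 0.79 [286. 115.] 1435 [ 0.172 -0.292  0.024]
scene rack 0.76 [240. 198.] 1031 [ 0.583 -0.036  0.032]
scene rack 0.35 [237. 188.] 318 [ 0.555 -0.082  0.046]
scene batten 0.97 [273. 235.] 490 [0.563 0.123 0.015]
scene batten 0.85 [227. 171.] 467 [ 0.562 -0.122  0.088]
scene batten 0.65 [225. 150.] 264 [ 0.494 -0.281  0.015]
scene batten 0.39 [241. 196.] 905 [ 0.583 -0.034  0.036]
scene notch 0.51 [233. 179.] 287 [ 0.552 -0.125  0.041]
scene label 0.5 [227. 178.] 244 [ 0.561 -0.126  0.041]
scene plate 0.79 [232. 176.] 267 [ 0.549 -0.125  0.041]
scene jar 0.58 [248. 289.] 345 [0.746 0.25  0.058]
scene block 0.77 [155. 176.] 490 [ 0.754 -0.287  0.029]
top cam [0.251 0.003 1.02 ] axes [[0.02, -1.0, 0.0], [-0.97, -0.02, -0.22], [0.22, 0.0, -0.97]]
top rack 0.86 [381. 304.] 4189 [ 0.176 -0.296  0.02 ]
top rack 0.83 [281. 150.] 2618 [ 0.568 -0.068  0.022]
top batten 0.78 [367. 179.] 646 [ 0.492 -0.281  0.016]
top batten 0.7 [212. 157.] 647 [0.555 0.118 0.016]
top batten 0.62 [310. 149.] 709 [ 0.551 -0.125  0.09 ]
top jar 0.87 [168.  84.] 378 [0.731 0.238 0.06 ]
top block 0.83 [369.  85.] 732 [ 0.748 -0.295  0.031]
```

View pics/scene0.png

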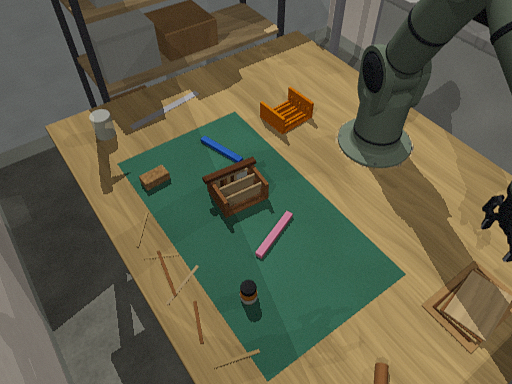

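View pics/top0.png

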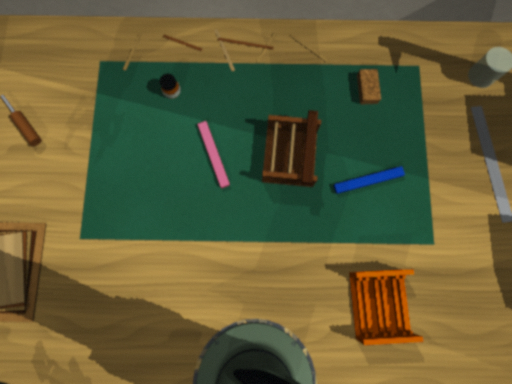

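The brown rack stands at about (240,190) in scene and (290,150) in top. The dark batten lies over its -y groove, the pink and blue battens are decoys, and the orange rack is the look-alike. Next I'll fit the geometry and zoom in.

Run:
```python
from h import *
for n in("scene","top"):
    d=np.load(n+"0.npy");P=cloud(n,d).reshape(-1,3)
    near=(abs(P[:,0]-.565)<.13)&(abs(P[:,1]+.08)<.1)
    for a,b,nm in((.084,.096,"batten"),(.061,.069,"plates"),(.07,.078,"cheek")):
        Q=P[near&(P[:,2]>a)&(P[:,2]<b)]
        if len(Q)>5:
            (c,s,an)=cv2.minAreaRect((Q[:,:2]*1000).astype(np.float32));print(n,nm,len(Q),np.round(c,1),np.round(s,1),round(an,1),"zmed",np.median(Q[:,2]).round(4))
    if n=="top":
        for k in(1,-1):
            Q=P[near&(P[:,2]>.061)&(P[:,2]<.069)]
        Q=P[near&(P[:,2]>.061)&(P[:,2]<.069)&(abs(P[:,0]-.56)<.05)]
        h=np.histogram(Q[:,1],np.arange(-.16,.02,.004));print([(round(e,3),c) for e,c in zip(h[1],h[0]) if c])
im=cv2.imread("pics/scene0.png")[145:225,190:285];cv2.imwrite("pics/c1.png",cv2.resize(im,None,fx=8,fy=7.4,interpolation=cv2.INTER_CUBIC))
```

```text
scene batten 356 [ 558.7 -125.7] [ 32.6 186.5] 84.0 zmed 0.0891
scene plates 248 [559.8 -70.9] [108.8 161.3] 84.3 zmed 0.0648
scene cheek 218 [560.  -77.5] [133.  181.4] 89.5 zmed 0.0737
top batten 721 [ 559.5 -125.9] [ 24.3 186.4] 84.0 zmed 0.0899
top plates 320 [554.9 -82.2] [130.4 149.1] 84.9 zmed 0.0659
top cheek 431 [556.8 -83.2] [132.8 171.5] 85.0 zmed 0.074
[(np.float64(-0.092), np.int64(5)), (np.float64(-0.088), np.int64(42)), (np.float64(-0.084), np.int64(29)), (np.float64(-0.08), np.int64(18)), (np.float64(-0.048), np.int64(9)), (np.float64(-0.044), np.int64(22)), (np.float64(-0.04), np.int64(43)), (np.float64(-0.036), np.int64(14))]
```

View pics/c1.png

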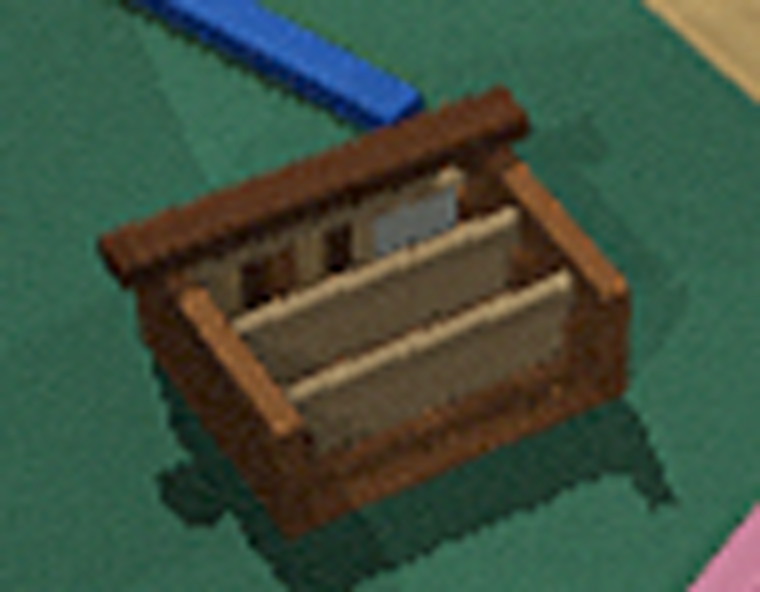

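In the zoom, the label is on the +y face at the robot-side (-x) end of the plate under the batten. The plate frame is therefore about the world frame, yawed roughly -5.5°, and the plain half is the far end.

```bash
cat >> h.py <<'E'
def down(yawdeg,s=1):
    "tool pointing down, jaw axis across an object with x axis at yaw"
    a=np.radians(yawdeg);x=np.array([0,0,-1.]);y=s*np.array([-np.sin(a),np.cos(a),0]);return Ro.from_matrix(np.stack([x,y,np.cross(x,y)],1))
E
python3 - <<'E'
from h import *
s=bot.observe();print(Ro.from_euler('xyz',s["tool_rot"]).as_matrix().round(3))
for k in(1,-1): go([.5595,-.126,.2],R=down(-6,k))
E
```

```text
[[-0.     0.399  0.917]
 [-0.     0.917 -0.399]
 [-1.    -0.    -0.   ]]
shift [ 0.0783 -1.2926  1.4081] turn [-0.0487 -0.      0.    ]
shift [ 0.0783 -1.2926  1.4081] turn [0.4513 0.     0.    ]
```

{"api": "servo_tool", "payload": {"targets": [{"x": 0,"y": -0.35,"z": 0.38,"wx": -0.02},{"x": 0,"y": -0.7,"z": 0.76,"wx": -0.04},{"x": 0,"y": -0.7,"z": 0.76,"wx": -0.04},{"x": 0,"y": -0.7,"z": 0.76,"wx": -0.04},{"x": 0,"y": -0.7,"z": 0.76,"wx": -0.04},{"x": 0,"y": -0.7,"z": 0.76,"wx": -0.04},{"x": 0,"y": -0.7,"z": 0.76,"wx": -0.04},{"x": 0,"y": -0.7,"z": 0.76,"wx": -0.04}], "grip": -0.15, "squeeze": 40}}

```text
$.targets[0]: bad value
```

Run:
```python
from h import *
s=bot.observe();print(s["clock"],s["qpos"].round(2),s["position"],s["grip_width"]);go([.5595,-.126,.2],R=down(-6))
```

```text
0.8 [-1.23  0.52 -0.04  1.6   0.02  1.02 -0.11] [0.24959946 0.57296868 0.23129885] 0.08563018919703917
shift [ 0.0783 -1.2926  1.4081] turn [-0.0487 -0.      0.    ]
```

{"api": "servo_tool", "payload": {"targets": [{"x": 0.0,"y": -0.35,"z": 0.38,"wx": -0.02,"wy": 0.0,"wz": 0.0},{"x": 0.0,"y": -0.7,"z": 0.76,"wx": -0.04,"wy": 0.0,"wz": 0.0},{"x": 0.0,"y": -0.7,"z": 0.76,"wx": -0.04,"wy": 0.0,"wz": 0.0},{"x": 0.0,"y": -0.7,"z": 0.76,"wx": -0.04,"wy": 0.0,"wz": 0.0},{"x": 0.0,"y": -0.7,"z": 0.76,"wx": -0.04,"wy": 0.0,"wz": 0.0},{"x": 0.0,"y": -0.7,"z": 0.76,"wx": -0.04,"wy": 0.0,"wz": 0.0},{"x": 0.0,"y": -0.7,"z": 0.76,"wx": -0.04,"wy": 0.0,"wz": 0.0},{"x": 0.0,"y": -0.7,"z": 0.76,"wx": -0.04,"wy": 0.0,"wz": 0.0}], "grip": -0.15, "squeeze": 40}}

```text
clock: 1.8
position: [0.4175, 0.1924, 0.2316]
tool_rot: [-0.33, 1.57, -0.494]
force: [-0.7, 1.6, -0.2]
grip_width: 0.0365
```

Run:
```python
from h import *
s=bot.observe();print(s["clock"],s["qpos"].round(2),s["position"],s["grip_width"]);go([.5595,-.126,.2],R=down(-6))
```

```text
1.8 [-0.57  0.26  0.01  2.02 -0.    0.86  0.85] [0.41752537 0.19240491 0.23155261] 0.03645731414784752
shift [ 0.0794 -0.7273  0.4801] turn [-0.0094  0.0001  0.    ]
```

{"api": "servo_tool", "payload": {"targets": [{"x": 0.03,"y": -0.35,"z": 0.24,"wx": -0.005,"wy": 0.0,"wz": 0.0},{"x": 0.079,"y": -0.727,"z": 0.48,"wx": -0.0094,"wy": 0.0,"wz": 0.0},{"x": 0.079,"y": -0.727,"z": 0.48,"wx": -0.0094,"wy": 0.0,"wz": 0.0},{"x": 0.079,"y": -0.727,"z": 0.48,"wx": -0.0094,"wy": 0.0,"wz": 0.0},{"x": 0.079,"y": -0.727,"z": 0.48,"wx": -0.0094,"wy": 0.0,"wz": 0.0},{"x": 0.079,"y": -0.727,"z": 0.48,"wx": -0.0094,"wy": 0.0,"wz": 0.0},{"x": 0.079,"y": -0.727,"z": 0.48,"wx": -0.0094,"wy": 0.0,"wz": 0.0},{"x": 0.079,"y": -0.727,"z": 0.48,"wx": -0.0094,"wy": 0.0,"wz": 0.0},{"x": 0.079,"y": -0.727,"z": 0.48,"wx": -0.0094,"wy": 0.0,"wz": 0.0}]}}

```text
clock: 2.92
position: [0.5595, -0.1242, 0.2003]
tool_rot: [0.341, 1.57, 0.238]
force: [-0.7, 0.0, 0.6]
grip_width: 0.0362
```

Run:
```python
from h import *
s=bot.observe();print(s["clock"],s["qpos"].round(2),s["position"],s["grip_width"]);go([.5595,-.126,.066],R=down(-6))
```

```text
2.925 [ 0.02  0.48  0.13  1.78 -0.08  0.89  1.65] [ 0.55950186 -0.12424124  0.20032547] 0.03622350985217114
shift [ 3.358e-01 -4.500e-03  2.000e-04] turn [ 0.0003  0.0001 -0.    ]
```

{"api": "servo_tool", "payload": {"targets": [{"x": 0.1,"y": -0.0045,"z": 0.0,"wx": 0.0,"wy": 0.0,"wz": 0.0},{"x": 0.18,"y": -0.0045,"z": 0.0,"wx": 0.0,"wy": 0.0,"wz": 0.0},{"x": 0.23,"y": -0.0045,"z": 0.0,"wx": 0.0,"wy": 0.0,"wz": 0.0},{"x": 0.27,"y": -0.0045,"z": 0.0,"wx": 0.0,"wy": 0.0,"wz": 0.0},{"x": 0.3,"y": -0.0045,"z": 0.0,"wx": 0.0,"wy": 0.0,"wz": 0.0},{"x": 0.32,"y": -0.0045,"z": 0.0,"wx": 0.0,"wy": 0.0,"wz": 0.0},{"x": 0.336,"y": -0.0045,"z": 0.0,"wx": 0.0,"wy": 0.0,"wz": 0.0},{"x": 0.336,"y": -0.0045,"z": 0.0,"wx": 0.0,"wy": 0.0,"wz": 0.0},{"x": 0.336,"y": -0.0045,"z": 0.0,"wx": 0.0,"wy": 0.0,"wz": 0.0}]}}

```text
clock: 4.05
position: [0.5596, -0.1261, 0.0663]
tool_rot: [0.155, 1.569, 0.052]
force: [1.1, -0.5, 0.8]
grip_width: 0.0361
```

Run:
```python
from h import *
s=bot.observe();print(s["clock"],s["position"],s["force"].round(1));go([.5595,-.126,.066],R=down(-6))
im,d=bot.grab_frame("scene");im=im[120:225,180:300];save("c2",cv2.resize(im,None,fx=5,fy=5,interpolation=cv2.INTER_CUBIC))
```

```text
4.05 [ 0.55962124 -0.12610603  0.06627494] [ 1.1 -0.5  0.8]
shift [ 0.0007  0.0002 -0.0003] turn [ 0.0003  0.0002 -0.    ]
```

View pics/c2.png

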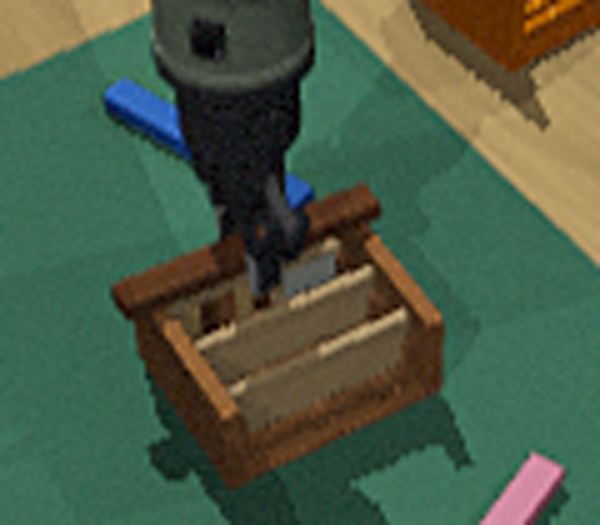

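The fingers straddle the batten near its middle, at crop (260,240), and touch nothing. Closing now.

{"api": "servo_tool", "payload": {"targets": [{"x": 0.0,"y": 0.0,"z": 0.0,"wx": 0.0,"wy": 0.0,"wz": 0.0},{"x": 0.0,"y": 0.0,"z": 0.0,"wx": 0.0,"wy": 0.0,"wz": 0.0},{"x": 0.0,"y": 0.0,"z": 0.0,"wx": 0.0,"wy": 0.0,"wz": 0.0},{"x": 0.0,"y": 0.0,"z": 0.0,"wx": 0.0,"wy": 0.0,"wz": 0.0},{"x": 0.0,"y": 0.0,"z": 0.0,"wx": 0.0,"wy": 0.0,"wz": 0.0}], "grip": -1.0, "squeeze": 50}}

```text
clock: 4.72
position: [0.5598, -0.1262, 0.0667]
tool_rot: [0.104, 1.569, 0.001]
force: [-0.7, 0.1, 6.5]
grip_width: 0.0232
```

{"api": "servo_tool", "payload": {"targets": [{"x": -0.02,"y": 0.0,"z": 0.0,"wx": 0.0,"wy": 0.0,"wz": 0.0},{"x": -0.06,"y": 0.0,"z": 0.0,"wx": 0.0,"wy": 0.0,"wz": 0.0},{"x": -0.12,"y": 0.0,"z": 0.0,"wx": 0.0,"wy": 0.0,"wz": 0.0},{"x": -0.2,"y": 0.0,"z": 0.0,"wx": 0.0,"wy": 0.0,"wz": 0.0},{"x": -0.25,"y": 0.0,"z": 0.0,"wx": 0.0,"wy": 0.0,"wz": 0.0},{"x": -0.25,"y": 0.0,"z": 0.0,"wx": 0.0,"wy": 0.0,"wz": 0.0}]}}

```text
clock: 5.48
position: [0.5605, -0.1263, 0.1688]
tool_rot: [0.045, 1.566, -0.059]
force: [0.2, 0.8, -1.8]
grip_width: 0.0233
```

Run:
```python
from h import *
s=bot.observe();print(s["clock"],s["position"],s["force"].round(1),s["grip_width"]);go([.5,.24,.16],R=down(0))
im,d=bot.grab_frame("scene");save("s3",im)
```

```text
5.475 [ 0.56046758 -0.126278    0.16880003] [ 0.2  0.8 -1.8] 0.023333603431966193
shift [ 0.0209  0.8953 -0.2447] turn [-0.0164  0.0008  0.    ]
```

View pics/s3.png

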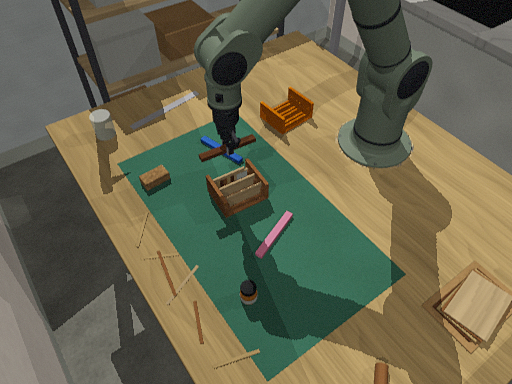

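The batten is held level over the rack at (228,148). I gripped it low, though, so the fingertips stick out about 7 mm below its underside and would reach the bench first. I'll set it back on the cheeks and take it again about 11 mm higher.

Run:
```python
from h import *
go([.5598,-.1262,.0662],R=down(-6))
```

```text
shift [ 2.533e-01 -2.000e-04 -1.100e-03] turn [ 0.0003  0.0005 -0.    ]
```

{"api": "servo_tool", "payload": {"targets": [{"x": 0.06,"y": 0.0,"z": -0.001,"wx": 0.0,"wy": 0.0005,"wz": 0.0},{"x": 0.12,"y": 0.0,"z": -0.001,"wx": 0.0,"wy": 0.0005,"wz": 0.0},{"x": 0.17,"y": 0.0,"z": -0.001,"wx": 0.0,"wy": 0.0005,"wz": 0.0},{"x": 0.21,"y": 0.0,"z": -0.001,"wx": 0.0,"wy": 0.0005,"wz": 0.0},{"x": 0.23,"y": 0.0,"z": -0.001,"wx": 0.0,"wy": 0.0005,"wz": 0.0},{"x": 0.24,"y": 0.0,"z": -0.001,"wx": 0.0,"wy": 0.0005,"wz": 0.0},{"x": 0.247,"y": 0.0,"z": -0.001,"wx": 0.0,"wy": 0.0005,"wz": 0.0},{"x": 0.251,"y": 0.0,"z": -0.001,"wx": 0.0,"wy": 0.0005,"wz": 0.0},{"x": 0.253,"y": 0.0,"z": -0.001,"wx": 0.0,"wy": 0.0005,"wz": 0.0},{"x": 0.253,"y": 0.0,"z": -0.001,"wx": 0.0,"wy": 0.0005,"wz": 0.0},{"x": 0.253,"y": 0.0,"z": -0.001,"wx": 0.0,"wy": 0.0005,"wz": 0.0}]}}

```text
clock: 6.9
position: [0.56, -0.1261, 0.0667]
tool_rot: [0.448, 1.57, 0.345]
force: [-2.2, -0.2, 6.0]
grip_width: 0.0233
```

{"api": "servo_tool", "payload": {"targets": [{"x": 0.0,"y": 0.0,"z": 0.0,"wx": 0.0,"wy": 0.0,"wz": 0.0},{"x": 0.0,"y": 0.0,"z": 0.0,"wx": 0.0,"wy": 0.0,"wz": 0.0},{"x": 0.0,"y": 0.0,"z": 0.0,"wx": 0.0,"wy": 0.0,"wz": 0.0},{"x": -0.01,"y": 0.0,"z": 0.0,"wx": 0.0,"wy": 0.0,"wz": 0.0},{"x": -0.02,"y": 0.0,"z": 0.0,"wx": 0.0,"wy": 0.0,"wz": 0.0},{"x": -0.028,"y": 0.0,"z": 0.0,"wx": 0.0,"wy": 0.0,"wz": 0.0},{"x": -0.028,"y": 0.0,"z": 0.0,"wx": 0.0,"wy": 0.0,"wz": 0.0},{"x": -0.028,"y": 0.0,"z": 0.0,"wx": 0.0,"wy": 0.0,"wz": 0.0}], "grip": -0.2}}

```text
clock: 7.9
position: [0.5599, -0.1261, 0.0779]
tool_rot: [0.455, 1.57, 0.352]
force: [0.2, -0.1, -1.3]
grip_width: 0.0341
```

{"api": "servo_tool", "payload": {"targets": [{"x": 0.0,"y": 0.0,"z": 0.0,"wx": 0.0,"wy": 0.0,"wz": 0.0},{"x": 0.0,"y": 0.0,"z": 0.0,"wx": 0.0,"wy": 0.0,"wz": 0.0},{"x": 0.0,"y": 0.0,"z": 0.0,"wx": 0.0,"wy": 0.0,"wz": 0.0},{"x": 0.0,"y": 0.0,"z": 0.0,"wx": 0.0,"wy": 0.0,"wz": 0.0},{"x": 0.0,"y": 0.0,"z": 0.0,"wx": 0.0,"wy": 0.0,"wz": 0.0}], "grip": -1.0, "squeeze": 60}}

```text
clock: 8.52
position: [0.5599, -0.1261, 0.078]
tool_rot: [0.537, 1.57, 0.434]
force: [-2.1, 0.2, 5.2]
grip_width: 0.0225
```

{"api": "servo_tool", "payload": {"targets": [{"x": -0.01,"y": 0.0,"z": 0.0,"wx": 0.0,"wy": 0.0,"wz": 0.0},{"x": -0.03,"y": 0.0,"z": 0.0,"wx": 0.0,"wy": 0.0,"wz": 0.0},{"x": -0.07,"y": 0.0,"z": 0.0,"wx": 0.0,"wy": 0.0,"wz": 0.0},{"x": -0.12,"y": 0.0,"z": 0.0,"wx": 0.0,"wy": 0.0,"wz": 0.0},{"x": -0.18,"y": 0.0,"z": 0.0,"wx": 0.0,"wy": 0.0,"wz": 0.0},{"x": -0.22,"y": 0.0,"z": 0.0,"wx": 0.0,"wy": 0.0,"wz": 0.0},{"x": -0.22,"y": 0.0,"z": 0.0,"wx": 0.0,"wy": 0.0,"wz": 0.0}]}}

```text
clock: 9.4
position: [0.5604, -0.1262, 0.1673]
tool_rot: [0.11, 1.568, 0.006]
force: [-0.7, -0.2, -1.7]
grip_width: 0.0223
```

Run:
```python
from h import *
s=bot.observe();print(s["clock"],s["position"],s["force"].round(1),s["grip_width"]);go([.5,.24,.16],R=down(0))
im,d=bot.grab_frame("top");P=cloud("top",d)
for r in bot.trace("top","batten")[:4]:
    m=r["mask"]&(d>0);Q=P[m];(c,sz,a)=cv2.minAreaRect((Q[:,:2]*1000).astype(np.float32));print(r["confidence"],np.round(r["pixel"]),np.round(c),np.round(sz),round(a,1),np.median(Q[:,2]))
```

```text
9.4 [ 0.5604468  -0.12624473  0.16734841] [-0.7 -0.2 -1.7] 0.02234597812057782
shift [ 0.018   0.8952 -0.2446] turn [-0.0164  0.0005 -0.    ]
```

{"api": "servo_tool", "payload": {"targets": [{"x": 0.0,"y": 0.1,"z": -0.02,"wx": 0.0,"wy": 0.0,"wz": 0.0},{"x": 0.0,"y": 0.2,"z": -0.05,"wx": -0.004,"wy": 0.0005,"wz": 0.0},{"x": 0.0,"y": 0.3,"z": -0.08,"wx": -0.006,"wy": 0.0005,"wz": 0.0},{"x": 0.0,"y": 0.4,"z": -0.1,"wx": -0.008,"wy": 0.0005,"wz": 0.0},{"x": 0.0,"y": 0.5,"z": -0.14,"wx": -0.01,"wy": 0.0005,"wz": 0.0},{"x": 0.0,"y": 0.6,"z": -0.18,"wx": -0.012,"wy": 0.0005,"wz": 0.0},{"x": 0.0,"y": 0.7,"z": -0.2,"wx": -0.014,"wy": 0.0005,"wz": 0.0},{"x": 0.0,"y": 0.8,"z": -0.22,"wx": -0.016,"wy": 0.0005,"wz": 0.0},{"x": 0.0,"y": 0.895,"z": -0.245,"wx": -0.0164,"wy": 0.0005,"wz": 0.0},{"x": 0.0,"y": 0.895,"z": -0.245,"wx": -0.0164,"wy": 0.0005,"wz": 0.0},{"x": 0.0,"y": 0.895,"z": -0.245,"wx": -0.0164,"wy": 0.0005,"wz": 0.0},{"x": 0.0,"y": 0.895,"z": -0.245,"wx": -0.0164,"wy": 0.0005,"wz": 0.0}]}}

```text
clock: 11.0
position: [0.4991, 0.239, 0.1655]
tool_rot: [-3.113, 1.568, -3.115]
force: [0.2, 0.2, -1.6]
grip_width: 0.0221
```

Run:
```python
from h import *
s=bot.observe();print(s["clock"],s["position"],s["force"].round(1),s["grip_width"]);go([.5,.24,.005],R=down(0))
im,d=bot.grab_frame("scene");save("s4",im);P=cloud("scene",d)
for n,a in(("x",P[...,2]),):
    m=(P[...,2]>.13)&(P[...,2]<.19)&(abs(P[...,1]-.24)<.03)&(im[...,0]>im[...,2]*1.4)&(abs(P[...,0]-.5)<.12);Q=P[m];print(len(Q),Q.min(0),Q.max(0))
    for lo in np.arange(.4,.6,.02):
        q=Q[abs(Q[:,0]-lo-.01)<.01];print(round(lo,2),len(q),np.round(np.percentile(q[:,2],[2,98]),3) if len(q) else "")
```

```text
11.0 [0.49909681 0.23895745 0.16550916] [ 0.2  0.2 -1.6] 0.02213029845574066
shift [0.4013 0.0026 0.0036] turn [-0.0002 -0.0005  0.    ]
405 [0.40457831 0.226833   0.16286046] [0.59252579 0.25272132 0.18862802]
0.4 46 [0.166 0.18 ]
0.42 30 [0.173 0.18 ]
0.44 4 [0.176 0.178]
0.46 3 [0.178 0.181]
0.48 15 [0.174 0.179]
0.5 53 [0.165 0.18 ]
0.52 70 [0.166 0.18 ]
0.54 65 [0.164 0.18 ]
0.56 69 [0.164 0.179]
0.58 50 [0.164 0.18 ]
```

View pics/s4.png

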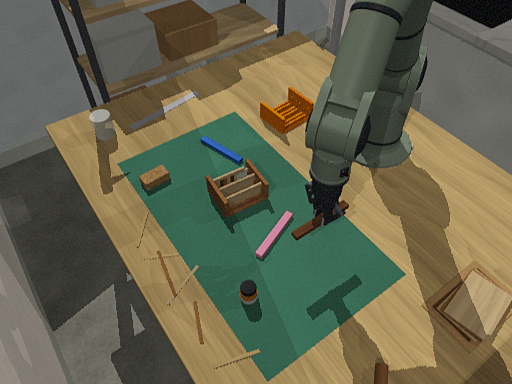

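The batten hangs level at (322,220) with its underside at about z 0.164, over clear mat. Lowering it.

{"api": "servo_tool", "payload": {"targets": [{"x": 0.1,"y": 0.002,"z": 0.003,"wx": 0.0,"wy": -0.0005,"wz": 0.0},{"x": 0.2,"y": 0.002,"z": 0.003,"wx": 0.0,"wy": -0.0005,"wz": 0.0},{"x": 0.28,"y": 0.002,"z": 0.003,"wx": 0.0,"wy": -0.0005,"wz": 0.0},{"x": 0.33,"y": 0.002,"z": 0.003,"wx": 0.0,"wy": -0.0005,"wz": 0.0},{"x": 0.36,"y": 0.002,"z": 0.003,"wx": 0.0,"wy": -0.0005,"wz": 0.0},{"x": 0.38,"y": 0.002,"z": 0.003,"wx": 0.0,"wy": -0.0005,"wz": 0.0},{"x": 0.39,"y": 0.002,"z": 0.003,"wx": 0.0,"wy": -0.0005,"wz": 0.0},{"x": 0.396,"y": 0.002,"z": 0.003,"wx": 0.0,"wy": -0.0005,"wz": 0.0},{"x": 0.4,"y": 0.002,"z": 0.003,"wx": 0.0,"wy": -0.0005,"wz": 0.0},{"x": 0.4,"y": 0.002,"z": 0.003,"wx": 0.0,"wy": -0.0005,"wz": 0.0}]}}

```text
clock: 12.3
position: [0.4999, 0.2399, 0.0058]
tool_rot: [0.719, 1.57, 0.718]
force: [0.6, 0.7, -1.0]
grip_width: 0.0224
```

{"api": "servo_tool", "payload": {"targets": [{"x": 0.002,"y": 0.0,"z": 0.0,"wx": 0.0,"wy": 0.0,"wz": 0.0},{"x": 0.003,"y": 0.0,"z": 0.0,"wx": 0.0,"wy": 0.0,"wz": 0.0},{"x": 0.003,"y": 0.0,"z": 0.0,"wx": 0.0,"wy": 0.0,"wz": 0.0}]}}

```text
clock: 12.68
position: [0.4999, 0.24, 0.0046]
tool_rot: [0.747, 1.57, 0.745]
force: [0.1, 0.5, -2.1]
grip_width: 0.0222
```

{"api": "servo_tool", "payload": {"targets": [{"x": 0.002,"y": 0.0,"z": 0.0,"wx": 0.0,"wy": 0.0,"wz": 0.0},{"x": 0.004,"y": 0.0,"z": 0.0,"wx": 0.0,"wy": 0.0,"wz": 0.0},{"x": 0.004,"y": 0.0,"z": 0.0,"wx": 0.0,"wy": 0.0,"wz": 0.0}]}}

```text
clock: 13.05
position: [0.5, 0.24, 0.004]
tool_rot: [0.723, 1.57, 0.721]
force: [-6.1, -2.9, 23.6]
grip_width: 0.0221
```

{"api": "servo_tool", "payload": {"targets": [{"x": 0.002,"y": 0.0,"z": 0.0,"wx": 0.0,"wy": 0.0,"wz": 0.0},{"x": 0.002,"y": 0.0,"z": 0.0,"wx": 0.0,"wy": 0.0,"wz": 0.0}]}}

```text
clock: 13.3
position: [0.5, 0.24, 0.004]
tool_rot: [0.766, 1.57, 0.765]
force: [-5.7, -1.9, 20.4]
grip_width: 0.0223
```

Contact is made. Releasing and backing off.

{"api": "servo_tool", "payload": {"targets": [{"x": -0.001,"y": 0.0,"z": 0.0,"wx": 0.0,"wy": 0.0,"wz": 0.0},{"x": -0.001,"y": 0.0,"z": 0.0,"wx": 0.0,"wy": 0.0,"wz": 0.0},{"x": -0.001,"y": 0.0,"z": 0.0,"wx": 0.0,"wy": 0.0,"wz": 0.0},{"x": -0.001,"y": 0.0,"z": 0.0,"wx": 0.0,"wy": 0.0,"wz": 0.0},{"x": -0.03,"y": 0.0,"z": 0.0,"wx": 0.0,"wy": 0.0,"wz": 0.0},{"x": -0.1,"y": 0.0,"z": 0.0,"wx": 0.0,"wy": 0.0,"wz": 0.0},{"x": -0.22,"y": 0.0,"z": 0.0,"wx": 0.0,"wy": 0.0,"wz": 0.0},{"x": -0.34,"y": 0.0,"z": 0.0,"wx": 0.0,"wy": 0.0,"wz": 0.0},{"x": -0.42,"y": 0.0,"z": 0.0,"wx": 0.0,"wy": 0.0,"wz": 0.0},{"x": -0.42,"y": 0.0,"z": 0.0,"wx": 0.0,"wy": 0.0,"wz": 0.0}], "grip": -0.1}}

```text
clock: 14.55
position: [0.501, 0.2404, 0.175]
tool_rot: [0.591, 1.565, 0.589]
force: [0.3, -0.4, -1.0]
grip_width: 0.0387
```

Run:
```python
from h import *
s=bot.observe();print(s["clock"],s["position"],s["force"].round(1),s["grip_width"])
for n in("top","scene"):
    im,d=bot.grab_frame(n);save(n+"5",im);P=cloud(n,d).reshape(-1,3)
    near=(abs(P[:,0]-.565)<.13)&(abs(P[:,1]+.08)<.1)
    Q=P[near&(P[:,2]>.0715)&(P[:,2]<.077)]
    (c,sz,an)=cv2.minAreaRect((Q[:,:2]*1000).astype(np.float32));print(n,"cheek",np.round(c,1),np.round(sz,1),round(an,1))
    Q=P[near&(P[:,2]>.063)&(P[:,2]<.068)]; 
    a=np.radians(-5.3);ax=np.array([np.cos(a),np.sin(a)]);ay=np.array([-ax[1],ax[0]])
    q=np.stack([(Q[:,:2]-c/1000*np.ones(2) if 0 else Q[:,:2]-np.array(c)/1000)@ax,(Q[:,:2]-np.array(c)/1000)@ay],1)*1000
    for g in(-44,0,44):
        k=q[(abs(q[:,1]-g)<12)&(abs(q[:,0])<66)];print(n,g,len(k),"y med",np.median(k[:,1]).round(1),"slope",np.degrees(np.polyfit(k[:,0],k[:,1],1)[0]).round(1),"x",np.percentile(k[:,0],[1,99]).round(0))
    o=P[(abs(P[:,1]-.24)<.03)&(abs(P[:,0]-.5)<.12)&(P[:,2]>.01)&(P[:,2]<.025)];print("batten",cv2.minAreaRect((o[:,:2]*1000).astype(np.float32)),np.median(o[:,2]))
im=cv2.imread("pics/scene5.png")[150:250,190:360];cv2.imwrite("pics/c5.png",cv2.resize(im,None,fx=4.7,fy=4.7,interpolation=cv2.INTER_CUBIC))
```

```text
14.55 [0.50097073 0.24037899 0.17502995] [ 0.3 -0.4 -1. ] 0.038671812872050515
top cheek [560.  -83.1] [132.2 159.5] 85.1
top -44 93 y med -44.9 slope 0.7 x [-49.  65.]
top 0 102 y med -0.8 slope 0.4 x [-62.  61.]
top 44 98 y med 43.4 slope 0.4 x [-64.  63.]
batten ((499.1978454589844, 240.13282775878906), (25.153278350830078, 184.2678985595703), 89.55517578125) 0.01608307391709476
scene cheek [559.1 -82.3] [133.4 160.1] 84.7
scene -44 58 y med -44.6 slope 1.0 x [-50.  61.]
scene 0 57 y med -1.6 slope 0.8 x [-61.  63.]
scene 44 63 y med 43.1 slope 0.7 x [-60.  63.]
batten ((500.0052795410156, 240.57369995117188), (26.313732147216797, 184.02127075195312), 89.91304016113281) 0.015093727334010095
```

View pics/c5.png

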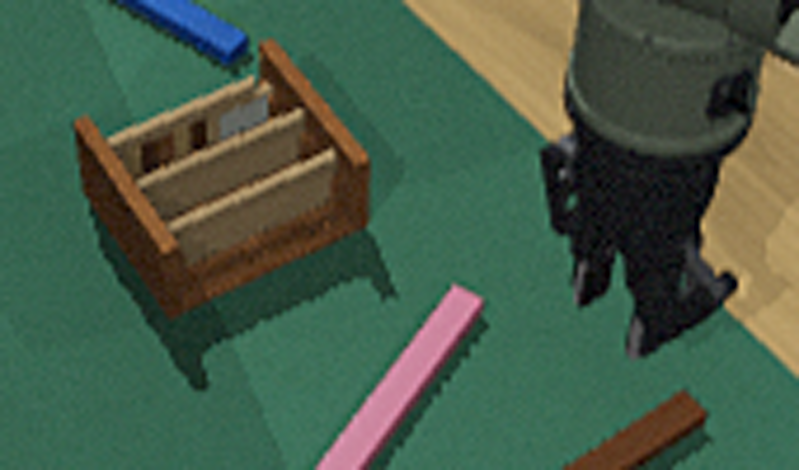

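The batten rests flat at (0.50, 0.24), and the crop shows the rack open. The outer (-y) plate has its label at crop (245,115) with the notch beside it. The fit gives rack yaw -4.9°, so I'm heading for the plain half.

Run:
```python
from h import *
go([.594,-.130,.17],R=down(-4.9))
```

```text
shift [ 0.005  -0.9243  0.237 ] turn [ 0.0134  0.0001 -0.0001]
```

{"api": "servo_tool", "payload": {"targets": [{"x": 0.0,"y": -0.15,"z": 0.04,"wx": 0.003,"wy": 0.0,"wz": 0.0},{"x": 0.0,"y": -0.3,"z": 0.08,"wx": 0.006,"wy": 0.0,"wz": 0.0},{"x": 0.0,"y": -0.45,"z": 0.12,"wx": 0.009,"wy": 0.0,"wz": 0.0},{"x": 0.0,"y": -0.6,"z": 0.16,"wx": 0.0134,"wy": 0.0,"wz": 0.0},{"x": 0.0,"y": -0.75,"z": 0.2,"wx": 0.0134,"wy": 0.0,"wz": 0.0},{"x": 0.005,"y": -0.9,"z": 0.237,"wx": 0.0134,"wy": 0.0,"wz": 0.0},{"x": 0.005,"y": -0.924,"z": 0.237,"wx": 0.0134,"wy": 0.0,"wz": 0.0},{"x": 0.005,"y": -0.924,"z": 0.237,"wx": 0.0134,"wy": 0.0,"wz": 0.0},{"x": 0.005,"y": -0.924,"z": 0.237,"wx": 0.0134,"wy": 0.0,"wz": 0.0},{"x": 0.005,"y": -0.924,"z": 0.237,"wx": 0.0134,"wy": 0.0,"wz": 0.0}], "grip": -0.34}}

```text
clock: 15.9
position: [0.594, -0.1284, 0.17]
tool_rot: [1.119, 1.569, 1.036]
force: [-0.1, 0.8, 0.7]
grip_width: 0.028
```

Run:
```python
from h import *
s=bot.observe();print(s["clock"],s["qpos"].round(2),s["position"],s["grip_width"]);go([.594,-.130,.034],R=down(-4.9))
```

```text
15.9 [ 0.03  0.57  0.12  1.71 -0.09  0.87  1.68] [ 0.594039   -0.12836695  0.16995425] 0.02795657232997189
shift [ 0.3399 -0.0045  0.    ] turn [ 0.0003  0.0001 -0.0002]
```

{"api": "servo_tool", "payload": {"targets": [{"x": 0.07,"y": -0.0045,"z": 0.0,"wx": 0.0,"wy": 0.0,"wz": 0.0},{"x": 0.14,"y": -0.0045,"z": 0.0,"wx": 0.0,"wy": 0.0,"wz": 0.0},{"x": 0.19,"y": -0.0045,"z": 0.0,"wx": 0.0,"wy": 0.0,"wz": 0.0},{"x": 0.22,"y": -0.0045,"z": 0.0,"wx": 0.0,"wy": 0.0,"wz": 0.0},{"x": 0.25,"y": -0.0045,"z": 0.0,"wx": 0.0,"wy": 0.0,"wz": 0.0},{"x": 0.28,"y": -0.0045,"z": 0.0,"wx": 0.0,"wy": 0.0,"wz": 0.0},{"x": 0.31,"y": -0.0045,"z": 0.0,"wx": 0.0,"wy": 0.0,"wz": 0.0},{"x": 0.33,"y": -0.0045,"z": 0.0,"wx": 0.0,"wy": 0.0,"wz": 0.0},{"x": 0.34,"y": -0.0045,"z": 0.0,"wx": 0.0,"wy": 0.0,"wz": 0.0},{"x": 0.34,"y": -0.0045,"z": 0.0,"wx": 0.0,"wy": 0.0,"wz": 0.0}]}}

```text
clock: 17.15
position: [0.5939, -0.13, 0.0338]
tool_rot: [1.271, 1.569, 1.187]
force: [-0.5, 0.1, -0.6]
grip_width: 0.0282
```

Run:
```python
from h import *
s=bot.observe();print(s["clock"],s["position"],s["force"].round(1),s["grip_width"]);go([.594,-.130,.034],R=down(-4.9))
im,d=bot.grab_frame("scene");im=im[120:225,180:300];save("c6",cv2.resize(im,None,fx=5,fy=5,interpolation=cv2.INTER_CUBIC))
```

```text
17.15 [ 0.59393827 -0.13000633  0.03382113] [-0.5  0.1 -0.6] 0.02820395056834297
shift [-0.0004  0.      0.0002] turn [ 0.0003  0.0001 -0.0002]
```

View pics/c6.png

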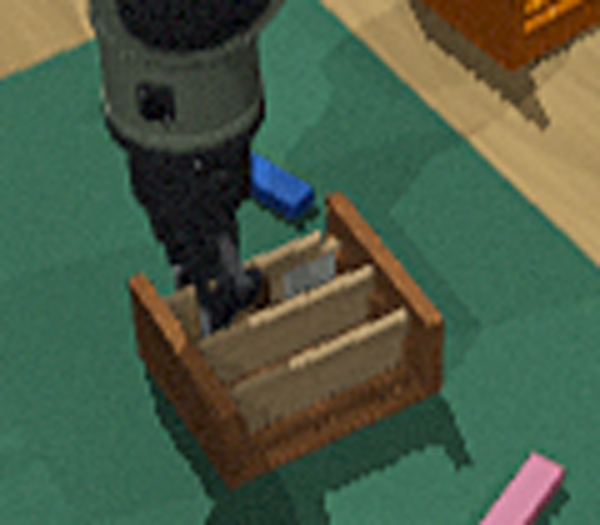

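The fingers straddle the plain half at crop (225,295), the label at (310,272) is uncovered, and there is no contact force. Closing.

{"api": "servo_tool", "payload": {"targets": [{"x": 0.0,"y": 0.0,"z": 0.0,"wx": 0.0,"wy": 0.0,"wz": 0.0},{"x": 0.0,"y": 0.0,"z": 0.0,"wx": 0.0,"wy": 0.0,"wz": 0.0},{"x": 0.0,"y": 0.0,"z": 0.0,"wx": 0.0,"wy": 0.0,"wz": 0.0},{"x": 0.0,"y": 0.0,"z": 0.0,"wx": 0.0,"wy": 0.0,"wz": 0.0},{"x": 0.0,"y": 0.0,"z": 0.0,"wx": 0.0,"wy": 0.0,"wz": 0.0},{"x": 0.0,"y": 0.0,"z": 0.0,"wx": 0.0,"wy": 0.0,"wz": 0.0}], "grip": -1.0, "squeeze": 70}}

```text
clock: 17.95
position: [0.5943, -0.1306, 0.0346]
tool_rot: [0.446, 1.569, 0.362]
force: [-0.2, -3.9, 6.0]
grip_width: 0.005
```

{"api": "servo_tool", "payload": {"targets": [{"x": -0.01,"y": 0.0,"z": 0.0,"wx": 0.0,"wy": 0.0,"wz": 0.0},{"x": -0.03,"y": 0.0,"z": 0.0,"wx": 0.0,"wy": 0.0,"wz": 0.0},{"x": -0.06,"y": 0.0,"z": 0.0,"wx": 0.0,"wy": 0.0,"wz": 0.0},{"x": -0.1,"y": 0.0,"z": 0.0,"wx": 0.0,"wy": 0.0,"wz": 0.0},{"x": -0.15,"y": 0.0,"z": 0.0,"wx": 0.0,"wy": 0.0,"wz": 0.0},{"x": -0.21,"y": 0.0,"z": 0.0,"wx": 0.0,"wy": 0.0,"wz": 0.0},{"x": -0.28,"y": 0.0,"z": 0.0,"wx": 0.0,"wy": 0.0,"wz": 0.0},{"x": -0.36,"y": 0.0,"z": 0.0,"wx": 0.0,"wy": 0.0,"wz": 0.0},{"x": -0.46,"y": 0.0,"z": 0.0,"wx": 0.0,"wy": 0.0,"wz": 0.0},{"x": -0.6,"y": 0.0,"z": 0.0,"wx": 0.0,"wy": 0.0,"wz": 0.0},{"x": -0.7,"y": 0.0,"z": 0.0,"wx": 0.0,"wy": 0.0,"wz": 0.0},{"x": -0.7,"y": 0.0,"z": 0.0,"wx": 0.0,"wy": 0.0,"wz": 0.0}]}}

```text
clock: 19.45
position: [0.5947, -0.1309, 0.3189]
tool_rot: [0.121, 1.563, 0.037]
force: [0.6, -0.0, -2.3]
grip_width: 0.0053
```

Run:
```python
from h import *
s=bot.observe();print(s["clock"],s["qpos"].round(2),s["position"],s["force"].round(1),s["grip_width"])
R=Ro.from_euler('xyz',s["tool_rot"]);print(R.as_matrix().round(3))
# tilts: rotation about plate x by 70 deg; optionally yaw -90
pl=Ro.from_euler('z',-4.9,degrees=True)
for yaw in(0,-45,-90):
    Rn=Ro.from_euler('z',yaw,degrees=True)*pl*Ro.from_euler('x',75,degrees=True)*pl.inv()*down(-4.9)
    print(yaw,Rn.as_matrix()[:,0].round(2));go([.56,-.13,.36],R=Rn)
im,d=bot.grab_frame("scene");save("s7",im)
```

```text
19.45 [ 0.01  0.42  0.15  1.55 -0.07  1.17  1.67] [ 0.59471864 -0.13087301  0.31887368] [ 0.6 -0.  -2.3] 0.005266378535426945
[[ 0.008  0.084  0.996]
 [ 0.     0.996 -0.084]
 [-1.     0.001  0.008]]
0 [ 0.08  0.96 -0.26]
shift [-0.1035 -0.005  -0.0859] turn [0.001  0.0009 0.2082]
-45 [ 0.74  0.62 -0.26]
shift [-0.1035 -0.005  -0.0859] turn [ 0.1071 -0.0807  0.1962]
-90 [ 0.96 -0.08 -0.26]
shift [-0.1035 -0.005  -0.0859] turn [ 0.2109 -0.1607  0.1603]
```

View pics/s7.png

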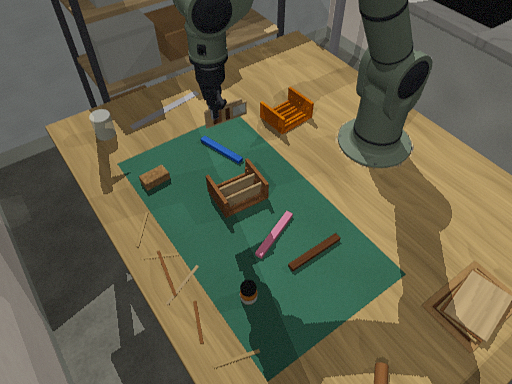

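The plate is out at (225,112), level, with the label uncovered. The spares are still in the rack. Next I'll yaw so the jaws lie in the arm's plane, then tilt outwards so the label faces up.

{"api": "servo_tool", "payload": {"targets": [{"x": -0.01,"y": 0.0,"z": 0.01,"wx": 0.025,"wy": 0.0,"wz": 0.0},{"x": -0.02,"y": 0.0,"z": 0.03,"wx": 0.05,"wy": 0.0,"wz": 0.0},{"x": -0.04,"y": 0.0,"z": 0.05,"wx": 0.075,"wy": 0.0,"wz": 0.0},{"x": -0.06,"y": 0.0,"z": 0.07,"wx": 0.1,"wy": 0.0,"wz": 0.0},{"x": -0.08,"y": 0.0,"z": 0.09,"wx": 0.125,"wy": 0.0,"wz": 0.0},{"x": -0.1,"y": 0.0,"z": 0.1,"wx": 0.15,"wy": 0.0,"wz": 0.0},{"x": -0.1,"y": 0.0,"z": 0.1,"wx": 0.175,"wy": 0.0,"wz": 0.0},{"x": -0.1,"y": 0.0,"z": 0.1,"wx": 0.2,"wy": 0.0,"wz": 0.0},{"x": -0.1,"y": 0.0,"z": 0.1,"wx": 0.225,"wy": 0.0,"wz": 0.0},{"x": -0.1,"y": 0.0,"z": 0.1,"wx": 0.25,"wy": 0.0,"wz": 0.0},{"x": -0.1,"y": 0.0,"z": 0.1,"wx": 0.25,"wy": 0.0,"wz": 0.0}]}}

```text
clock: 20.88
position: [0.6333, -0.1336, 0.3559]
tool_rot: [1.89, 1.568, 0.236]
force: [-1.2, 0.0, -1.4]
grip_width: 0.005
```

Run:
```python
from h import *
s=bot.observe();print(s["clock"],s["qpos"].round(2),s["position"],s["force"].round(1),s["grip_width"])
pl=Ro.from_euler('z',-4.9,degrees=True)
for t in(35,70):
    Rn=Ro.from_euler('z',-90,degrees=True)*pl*Ro.from_euler('x',t,degrees=True)*pl.inv()*down(-4.9)
    print(Rn.as_matrix().round(2));go([.66,-.135,.36],R=Rn)
```

```text
20.875 [-0.2   0.51  0.51  1.39 -0.25  1.31  0.24] [ 0.63332561 -0.13363958  0.35592749] [-1.2  0.  -1.4] 0.00500997316318559
[[ 0.57  0.82 -0.09]
 [-0.05 -0.07 -1.  ]
 [-0.82  0.57 -0.  ]]
shift [-0.01    0.0668 -0.0021] turn [ 0.0003 -0.0003  0.0968]
[[ 0.94  0.34 -0.09]
 [-0.08 -0.03 -1.  ]
 [-0.34  0.94  0.  ]]
shift [-0.01    0.0668 -0.0021] turn [ 0.0003 -0.0004  0.194 ]
```

{"api": "servo_tool", "payload": {"targets": [{"x": 0.0,"y": 0.02,"z": 0.0,"wx": 0.0,"wy": 0.0,"wz": 0.02},{"x": 0.0,"y": 0.04,"z": 0.0,"wx": 0.0,"wy": 0.0,"wz": 0.04},{"x": 0.0,"y": 0.06,"z": 0.0,"wx": 0.0,"wy": 0.0,"wz": 0.06},{"x": 0.0,"y": 0.067,"z": 0.0,"wx": 0.0,"wy": 0.0,"wz": 0.08},{"x": 0.0,"y": 0.067,"z": 0.0,"wx": 0.0,"wy": 0.0,"wz": 0.1},{"x": -0.01,"y": 0.067,"z": 0.0,"wx": 0.0,"wy": 0.0,"wz": 0.12},{"x": -0.01,"y": 0.067,"z": 0.0,"wx": 0.0,"wy": 0.0,"wz": 0.14},{"x": -0.01,"y": 0.067,"z": 0.0,"wx": 0.0,"wy": 0.0,"wz": 0.16},{"x": -0.01,"y": 0.067,"z": 0.0,"wx": 0.0,"wy": 0.0,"wz": 0.18},{"x": -0.01,"y": 0.067,"z": 0.0,"wx": 0.0,"wy": 0.0,"wz": 0.194},{"x": -0.01,"y": 0.067,"z": 0.0,"wx": 0.0,"wy": 0.0,"wz": 0.194},{"x": -0.01,"y": 0.067,"z": 0.0,"wx": 0.0,"wy": 0.0,"wz": 0.194}]}}

```text
clock: 22.38
position: [0.655, -0.1552, 0.4147]
tool_rot: [1.558, 0.645, -0.076]
force: [0.2, -1.8, 0.6]
grip_width: 0.0051
```

Run:
```python
from h import *
s=bot.observe();print(s["clock"],s["qpos"].round(2),s["position"],s["force"].round(1),s["grip_width"],abs(s["qd"]).max());print(Ro.from_euler('xyz',s["tool_rot"]).as_matrix().round(2))
im,d=bot.grab_frame("scene");save("s8",im);P=cloud("scene",d)
for k in("label","plate"):
    for r in bot.trace("scene",k)[:3]:
        Q=P[r["mask"]&(d>0)]; Q=Q[Q[:,2]>.2]
        if len(Q)>20:
            U=np.linalg.svd(Q-Q.mean(0),full_matrices=False)[2][2];print(k,round(r["confidence"],2),np.round(r["pixel"]),Q.mean(0).round(3),"normal",U.round(2),"zmin",Q[:,2].min())
```

```text
22.375 [-0.21  0.12  0.44  2.06 -1.26  0.16  1.32] [ 0.65501423 -0.15524559  0.41472128] [ 0.2 -1.8  0.6] 0.005114030838934367 1.5771348940179717
[[ 0.8   0.6  -0.07]
 [-0.06 -0.03 -1.  ]
 [-0.6   0.8   0.01]]
label 0.55 [192.  98.] [ 0.659 -0.106  0.415] normal [ 0.59 -0.03  0.81] zmin 0.39583503989511537
plate 0.63 [196. 102.] [ 0.66  -0.107  0.415] normal [ 0.6  -0.03  0.8 ] zmin 0.39665418441889855
```

View pics/s8.png

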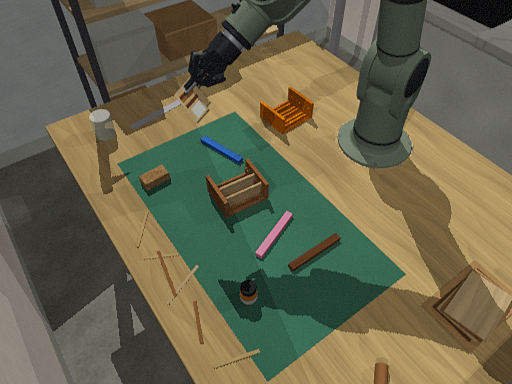

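The label face is 53° from upright, but joints 5 and 6 sit at their limits because the forearm points too steeply down. A higher, farther pose gives more wrist room, so I'm going up first.

Run:
```python
from h import *
go([.69,-.14,.65])
```

```text
shift [-0.2817  0.509  -0.0115] turn [0. 0. 0.]
```

{"api": "servo_tool", "payload": {"targets": [{"x": -0.03,"y": 0.05,"z": 0.0,"wx": 0.0,"wy": 0.0,"wz": -0.01},{"x": -0.06,"y": 0.1,"z": 0.0,"wx": 0.0,"wy": 0.0,"wz": -0.02},{"x": -0.09,"y": 0.15,"z": 0.0,"wx": 0.0,"wy": 0.0,"wz": -0.02},{"x": -0.12,"y": 0.2,"z": 0.0,"wx": 0.0,"wy": 0.0,"wz": -0.02},{"x": -0.15,"y": 0.26,"z": 0.0,"wx": 0.0,"wy": 0.0,"wz": -0.02},{"x": -0.18,"y": 0.32,"z": 0.0,"wx": 0.0,"wy": 0.0,"wz": -0.01},{"x": -0.21,"y": 0.38,"z": 0.0,"wx": 0.0,"wy": 0.0,"wz": 0.0},{"x": -0.24,"y": 0.44,"z": 0.0,"wx": 0.0,"wy": 0.0,"wz": 0.0},{"x": -0.27,"y": 0.49,"z": 0.0,"wx": 0.0,"wy": 0.0,"wz": 0.0},{"x": -0.28,"y": 0.51,"z": 0.0,"wx": 0.0,"wy": 0.0,"wz": 0.0},{"x": -0.28,"y": 0.51,"z": 0.0,"wx": 0.0,"wy": 0.0,"wz": 0.0},{"x": -0.28,"y": 0.51,"z": 0.0,"wx": 0.0,"wy": 0.0,"wz": 0.0}]}}

```text
clock: 24.02
position: [0.6904, -0.1444, 0.6487]
tool_rot: [1.558, 0.64, -0.06]
force: [-0.4, -0.8, -0.6]
grip_width: 0.0054
```

Run:
```python
from h import *
s=bot.observe();print(s["clock"],s["qpos"].round(2),s["position"],s["force"].round(1),s["grip_width"],abs(s["qd"]).max());print(Ro.from_euler('xyz',s["tool_rot"]).as_matrix().round(2))
pl=Ro.from_euler('z',-4.9,degrees=True)
Rn=Ro.from_euler('z',-90,degrees=True)*pl*Ro.from_euler('x',65,degrees=True)*pl.inv()*down(-4.9)
go([.72,-.14,.66],R=Rn)
```

```text
24.025 [-0.68  0.02  0.88  1.57 -0.2   0.64  0.25] [ 0.69040086 -0.14443826  0.64865675] [-0.4 -0.8 -0.6] 0.005425515236134886 0.004791875065101753
[[ 0.8   0.6  -0.05]
 [-0.05 -0.02 -1.  ]
 [-0.6   0.8   0.01]]
shift [ 0.0418  0.0666 -0.0147] turn [ 0.0041 -0.0037  0.0323]
```

Joints are well within range now. Tilting further, to about 68°.

{"api": "servo_tool", "payload": {"targets": [{"x": 0.01,"y": 0.02,"z": 0.0,"wx": 0.0,"wy": 0.0,"wz": 0.01},{"x": 0.02,"y": 0.04,"z": 0.0,"wx": 0.0,"wy": 0.0,"wz": 0.02},{"x": 0.03,"y": 0.06,"z": 0.0,"wx": 0.0,"wy": 0.0,"wz": 0.03},{"x": 0.04,"y": 0.066,"z": 0.0,"wx": 0.0,"wy": 0.0,"wz": 0.04},{"x": 0.04,"y": 0.066,"z": 0.0,"wx": 0.0,"wy": 0.0,"wz": 0.04},{"x": 0.04,"y": 0.066,"z": 0.0,"wx": 0.0,"wy": 0.0,"wz": 0.04},{"x": 0.04,"y": 0.066,"z": 0.0,"wx": 0.0,"wy": 0.0,"wz": 0.04},{"x": 0.04,"y": 0.066,"z": 0.0,"wx": 0.0,"wy": 0.0,"wz": 0.04}]}}

```text
clock: 25.02
position: [0.719, -0.1458, 0.6605]
tool_rot: [1.56, 0.388, -0.056]
force: [-0.5, -0.6, -0.7]
grip_width: 0.0046
```

Run:
```python
from h import *
s=bot.observe();print(s["clock"],s["qpos"].round(2),s["position"],s["force"].round(1),s["grip_width"],abs(s["qd"]).max());print(Ro.from_euler('xyz',s["tool_rot"]).as_matrix().round(2))
im,d=bot.grab_frame("scene");save("s9",im);P=cloud("scene",d)
for k in("label","plate","jar","block"):
    for r in bot.trace("scene",k)[:3]:
        Q=P[r["mask"]&(d>0)]
        if len(Q)>20:
            U=np.linalg.svd(Q-Q.mean(0),full_matrices=False)[2][2];print(k,round(r["confidence"],2),np.round(r["pixel"]),np.median(Q,0).round(3),"normal",U.round(2),"zmin",Q[:,2].min())
Q=P.reshape(-1,3);near=(abs(Q[:,0]-.565)<.13)&(abs(Q[:,1]+.08)<.1)&(Q[:,2]>.063)&(Q[:,2]<.068);c=np.array([.5593,-.0825]);a=np.radians(-4.9)
q=(Q[near,:2]-c)@np.array([[np.cos(a),-np.sin(a)],[np.sin(a),np.cos(a)]])*1000
for g in(-44,0,44):
    k=q[(abs(q[:,1]-g)<12)&(abs(q[:,0])<66)];print(g,len(k),np.median(k,0) if len(k) else "")
```

```text
25.025 [-0.68  0.    0.87  1.73 -0.47  0.26  0.51] [ 0.7189937  -0.14582591  0.66051418] [-0.5 -0.6 -0.7] 0.004605313969541037 0.00528370750643807
[[ 0.92  0.38 -0.05]
 [-0.05 -0.01 -1.  ]
 [-0.38  0.93  0.01]]
label 0.95 [153.  17.] [ 0.723 -0.096  0.66 ] normal [ 0.45  0.31 -0.84] zmin -0.15372213201710586
plate 0.8 [155.  22.] [ 0.725 -0.093  0.66 ] normal [ 0.52  0.21 -0.83] zmin -0.05080038418781082
jar 0.78 [243. 289.] [0.745 0.249 0.053] normal [ 0.95 -0.29  0.08] zmin -0.003276629283096874
block 0.85 [153. 177.] [ 0.756 -0.284  0.03 ] normal [-0.02  0.35  0.94] zmin -0.0023959224363545887
-44 0 
0 60 [ 0.21809289 -0.94724814]
44 67 [ 4.8069233  43.26440516]
```

View pics/s9.png

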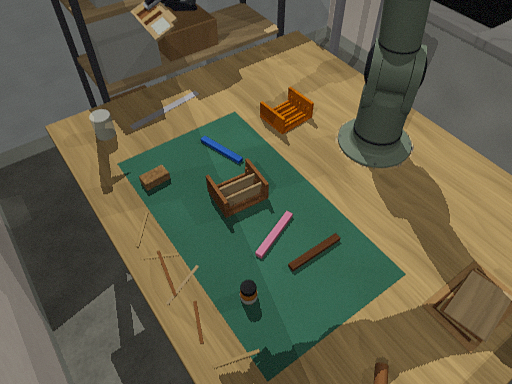

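The plate is held at (155,20) with the label up and uncovered. The arm is still, and the rack, spares, jar, block and batten are all in place. Handing in.

```bash
python3 -c "
from h import *
print(bot.job_done(),bot.observe()['clock'])"
```

```text
the job is handed in; nothing more can be done
the job is handed in; nothing more can be done
```

The job is done and handed in at about 25 s. The batten lies on the bench, and the arm is holding the notched plate still with its label up.

**Batten:** My first grip was too low, with the fingertips below its underside. I set it back on the rack cheeks, gripped it again about 11 mm higher, and laid it flat at (0.50, 0.24). It touched down with about 20 N. That spot is clear of the rack.

**Notched plate:** I took it by its plain half at about +38 mm and drew it straight up.
- **Pose:** the tool pose puts the label face about 68° from upright, and the gripper is at z 0.66 m.
- **First tilt:** it reached only 53° and put joints 5 and 6 at their limits. I raised the arm to get the wrist clear before tilting further.

**Last checks:**
- Joint speeds were about 0.005 rad/s and the grip was holding at 4.6 mm.
- The label was uncovered and detected at 0.95 confidence.
- Both spare plates are still in their grooves.
- The jar and block read within about 6 mm of where they first did, which is close to the noise of the measurement.
- **Disagreement:** the last plane fit from the depth image included background points, so it does not confirm the final tilt. An earlier clean fit agreed with the tool pose.

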